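# Hang the jam pail on the rotating pail tree

### The arm

A 6-joint arm with a two-finger parallel gripper is mounted at the origin on a cart in front of the work surface, level with it; the furniture and walls round the work are solid. World frame = base frame: x ahead of the robot, y to its left, z up, the work surface at z = 0. Lengths are in m, angles in rad, forces in N, time in s.
With the tool pointing down it reaches from about 0.375 to 0.9 m from the base axis. Payload 3.1 kg.
Tool frame: the origin (TCP) lies between the finger pads; the fingertips stand 17 mm ahead of it and the grasp point (between the pads) lies 2 mm behind it; z points along the fingers, y is the line along which they close (so a half turn about z gives the same grasp; the last joint's range is limited). The gripper opens to 85 mm and grips with 20 to 120 N. Pads are 22 mm wide; open, the fingers measure 114 mm over their backs; the gripper's body (76 mm by 85 mm) begins 54 mm behind the grasp point. The pads swing forward as they close: fully open they stand 13 mm farther back than shut.
Start: joints at [-1.319, 0.527, 1.433, -0, 1.181, -0.178], TCP at [0.26, -0.568, 0.248] pointing down, gripper open.
Joint ranges: [-3.08, 3.08], [-0.75, 2.2], [0.22, 2.44], [-1.43, 4.57], [0, 2.65], [-2.85, 2.85]. Speed limits (rad/s): [2.79, 2.79, 3.14, 3.14, 3.14, 3.14].

### API

Orientations are given as a unit quaternion [x, y, z, w].
In Python, from station import sense, vision, order gives the robot as it stands.
- The arm moves only by the shell command python3 -m crank 'ROWS' [OPENING] [FORCE]. ROWS is JSON, a list of rows, each an object with "dp": the shift along the world's x, y, z in units of 30 mm (1.0 is 30 mm), a list of three; "angular": the turn, a rotation vector about the world's x, y, z in degrees, a list of three. In form: [{"dp": [dx, dy, dz], "angular": [ax, ay, az]}, ...]. A call has 1 to 20 rows; each row shifts and turns the commanded pose from where the row before left it; what a row does not reach is not made up. A row lasts 1/10 s, in which the tool goes at most 50 mm and 8.59 degrees, less where a joint would pass 70% of its speed; a pose out of reach is approached as far as the arm can. A call is refused whole if a number of a shift passes 1 or a number of a turn 8.59, either way. A call with a gripper value outside its range is refused whole. OPENING is the closure, from 0 (fully open) to 1 (shut), set as the call begins (- or left out, the last holds). The fingers move at their own pace and stop on an object; FORCE is the grip in N (left out, the last holds). Time passes only in rows, so rows that do not move let the fingers close. It gives the time, the measured TCP pose, the force, the opening and the grip force at its end, in the units of the state.
- sense(): the state, without advancing time (a new reading comes with each control period).
- vision.snapshot(name): name is "side" or "top" or "wrist"; returns a dict with "image" (480x640x3 uint8, blue, green, red), "range_z" (480x640 float32, m along the optical axis (not along the pixel's ray), 0 where there is no reading), "mtx" (3x3 intrinsics, pixels), "pose" (4x4, takes a point from camera to world coordinates); the wrist camera has in their place "mount" (4x4, takes a point from camera to tool coordinates, whose origin is the TCP and whose axes are the flange's). Camera axes: x right, y down, z forward; pixel columns grow to the right and rows downward; lengths in m; the calibration is good to about 2 mm. The wrist camera is an equidistant fisheye: a pixel r from the principal point sees the ray r / f radians off the axis. A picture is of the moment at which its call begins: read the wrist's pose just before it.
- order.sign_off(): hands the job in; it is judged then, once.
The state is a dict: "t": time; "q": joint angles; "qd": joint speeds; "tau": joint torques, N m; "tcp_pos": TCP position; "tool_rot": TCP orientation; "force": force on the tool from outside, world axes, zero at the start; "ft_torque": the same for the moment, N m; "finger_gap": opening from 0.0 (shut) to 1.0 (fully open); "gripper_force": force on a finger pad.
Only numpy, scipy, OpenCV 4.12 (cv2) and the standard library are available. Lean on these libraries where they do the work, as an engineer would, in place of code of your own. Each camera call takes 0.05 s, during which the arm holds its last target. There are 200 camera calls.

### The job

Turn the pail tree so that its empty branch swings round towards the brass pointer on the foot, until the tree comes up against its stop. Then take the yellow jam pail, which has a wooden grip on top, and hang it by its hoop on that empty branch, pushed home against the brass collar: lower it on gently instead of dropping it and keep the jam cup in it. Do not force the tree, leave it at its stop, and leave the other things on the worktop where they are.

Things in the scene. Friction and masses are not known exactly. Their poses are not given: they have to be found in the camera images.
- foot: Fixed dark steel foot of the pail tree: disc 130 mm across, 12 mm high, with an upright tube (26 mm across, 75 mm high) on the tree's vertical axis. Origin on that axis at worktop height. Its own -x is the front, where a brass pointer lies on the disc, roughly towards the robot.
- pointer (a point): Tip of the brass pointer (26 x 12 mm) on the foot's disc, 58 mm from the axis. The pointer shows the front to within 0.12 rad only: the post is clamped in the foot by hand, so the empty branch at its stop points up to 0.12 rad to either side of it.
- tree (a joint): Angle (rad) of the tree's turning head about the vertical, counterclockwise from above positive. 0 = at its hard stop, empty branch to the front (see pointer); from there it turns only to negative values, down to -2.6; at -1.57 the empty branch points 90 degrees clockwise of the front. About 0.2 N m of steady friction; it stays where it is left. Pressing it with over 30 N harms it.
- tube_top (a point): Top of the foot's tube, on the axis. Above it stands the turning head: hub 30 mm across, wooden finial to 42 mm above the branches' tops, three level branches 120 degrees apart. HEIGHT NOT MEASURED: the post telescopes; the top of the branches is 145 to 165 mm above the worktop. Two branches carry a blue and a green pail, fixed, reaching 119 mm from the axis, grips to 43 mm above the branches.
- stop_home (a point): Nominal place, at worktop height, over which the hung pail's centre comes: 80 mm in front of the axis (true direction within 0.12 rad). Each branch is a steel rod 8 mm thick reaching 132 mm from the axis; its upturned end stands 10 mm above the rod's top and begins 120 mm from the axis. Its brass collar, 20 mm across, ends 76 mm from the axis; the hoop seats against it.
- pail: Small loose yellow pail standing upright on the worktop, 0.13 to 0.25 kg with its jam cup. Origin: centre of its underside; z up. Cup 78 mm across at the rim, 45 mm high, wall 3 mm. A rigid steel hoop arches over it in its own y-z plane; on the hoop's peak stands a wooden grip.
- hoop_peak (a point): Underside of the hoop's peak, 99 mm above the pail's underside, on its axis. The hoop is a 7 mm bar, 73 mm wide at the pail's rim, straight-sided up to 68 mm height, then narrowing to this blunt peak (22 mm wide 5 mm below it). A branch passes under the peak along the pail's own x; the pail looks the same after a half turn.
- grip (a point): Point on the axis of the upright round wooden grip, 130 mm above the pail's underside; the grip is 16 mm across and runs from 106 to 142 mm above the underside. Fingertips that stay above 107 mm clear the branch.
- jam: Jam cup with purple lid, 64 mm wide, 27 mm high, lying loose in the yellow pail. Origin: centre of its underside.
- mug: Loose white mug with green dots, 78 mm across, 93 mm high, handle out to 57 mm from its origin, which is in the middle of its underside and handle. Bystander.
- glass_a: Loose drinking glass, 78 mm across, 86 mm high, origin at the centre of its underside. Bystander.
- teaspoon_1: Loose teaspoon, 132 mm long, lying flat. Origin at the centre of its underside. Bystander.
- teaspoon_2: Loose teaspoon, 132 mm long, lying flat. Origin at the centre of its underside. Bystander.
There are look-alikes about, which are no part of the job. There is more than one size of the pail; the job needs the middle-sized.

How it is judged:
On the way, in this order (a step that is already met when the one before it is completed fails the run):
1. the tree is turned up against its stop, the pail still standing on the worktop (value of joint tree above -0.05 rad and height (world z) of pail below 0.015 m), for 0.2 s.
2. the yellow pail is lifted off the worktop (height (world z) of pail above 0.035 m), for 0.2 s.
At the end, for the whole second after the job is handed in: The tree is within 0.10 rad of its stop; the yellow pail hangs at rest from the front branch, upright within 0.2 rad, its centre at most 92 mm from the tree's axis (home at the collar is 80) and its underside 38 to 75 mm above the worktop; the jam cup is in it (value of joint tree above -0.1 rad and height (world z) of pail between 0.038 and 0.075 m and horizontal distance between pail and foot below 0.092 m and x of pail in the frame of foot below -0.06 m and angle between pail's own z axis and vertical below 0.2 rad and linear speed of pail below 0.05 m/s and distance between jam and pail below 0.03 m); the robot touches nothing.
It fails at once if the tree is pressed with more than 30 N by the robot (contact force between any of the fingers, the arm and tree above 30 N).
It fails at once if the pail is pressed or dropped on the tree with more than 30 N (contact force between pail and tree above 30 N).
It fails at once if the pail is dropped: it moves faster than 0.3 m/s while the fingers do not hold it (linear speed of pail above 0.3 m/s and contact force between the fingers and pail below 0.5 N).
It fails at once if the jam cup leaves the pail (distance between jam and pail above 0.05 m).
It fails at once if a bystander is moved by more than 30 mm (distance of any of mug, glass_a, teaspoon_1, teaspoon_2 from where it was at the start of the episode above 0.03 m).
It also fails if it takes over 69 s, if anything falls off the work surface, if the arm or the gripper's body presses on something with over 40 N, if the wrist force passes 120 N, or if a joint passes its speed limit or range.

## Working session

There is one attempt and no reset: what is moved stays moved. The work goes in short steps, Python scripts to look and compute and a shell command to move; the robot and the scene stay as the last step left them, time stands still between calls to the robot, and variables do not carry over. Pictures are saved under pics/ and viewed, at most 10 in all, crops included, and the job is handed in when it is done.

```bash
mkdir -p pics; ls
python3 - <<'E'
from station import sense,vision
import cv2,numpy as np
for n in("side","top"):
    s=vision.snapshot(n); cv2.imwrite(f"pics/{n}0.png",s["image"]); np.savez(f"pics/{n}0.npz",**s)
    print(n,s["mtx"].round(1).tolist(),s["pose"].round(3).tolist(),(s["range_z"]>0).mean())
print(sense())
E
```

```text
pics
side [[454.2, 0.0, 324.1], [0.0, 454.2, 244.5], [0.0, 0.0, 1.0]] [[0.912, -0.265, 0.314, 0.221], [-0.41, -0.573, 0.71, -0.897], [-0.008, -0.776, -0.631, 0.785], [0.0, 0.0, 0.0, 1.0]] 0.99603515625
top [[483.0, 0.0, 319.8], [0.0, 483.0, 243.3], [0.0, 0.0, 1.0]] [[-0.01, -0.987, 0.163, 0.381], [-1.0, 0.013, 0.015, -0.109], [-0.017, -0.163, -0.987, 1.195], [0.0, 0.0, 0.0, 1.0]] 0.9960904947916667
{'t': 0.1, 'q': array([-1.31951187e+00,  5.28361100e-01,  1.43377756e+00, -1.47416776e-05,
        1.18142078e+00, -1.78502133e-01]), 'qd': array([-0.00089514, -0.00110024, -0.00396191, -0.00100474,  0.00036558,
       -0.00096219]), 'tau': array([-5.67272746e-04, -4.43303347e+01, -1.78587395e+01, -1.75158993e-04,
        3.87638443e-03, -8.65059832e-06]), 'tcp_pos': array([ 0.26028896, -0.56754105,  0.24743781]), 'tool_rot': array([ 9.76998084e-01,  2.13245814e-01, -4.25906942e-05, -9.82492395e-04]), 'force': array([-0.61517338,  0.16945776,  1.13147772]), 'ft_torque': array([ 0.03044242,  0.03433902, -0.02194738]), 'gripper_force': 0.0, 'finger_gap': 1.001026723270336}
```

View pics/top0.png

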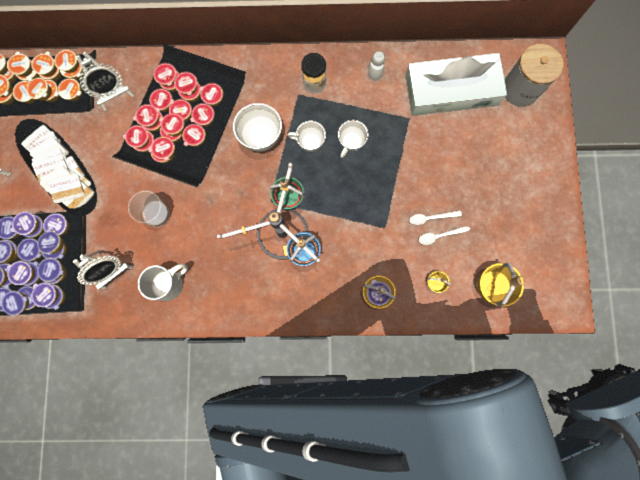

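View pics/side0.png

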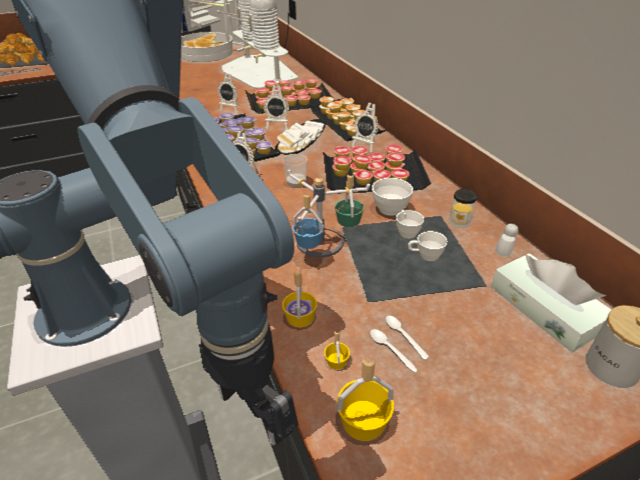

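Pail candidates in the top view: (379,292) yellow with a purple-lidded cup and a wooden grip, (438,282) tiny, and (502,285) large. The first one fits because it is middle-sized and holds the jam. The tree's axis is near (275,218), and its empty branch points left, tip near (220,236). I'll confirm this in a crop and measure.

```bash
cat > h.py <<'E'
import numpy as np,cv2
def cloud(s):
    K=s["mtx"];z=s["range_z"];v,u=np.mgrid[:480,:640]
    P=np.stack([(u-K[0,2])/K[0,0]*z,(v-K[1,2])/K[1,1]*z,z],-1)
    return P@s["pose"][:3,:3].T+s["pose"][:3,3]
def hsv(s): return cv2.cvtColor(s["image"],cv2.COLOR_BGR2HSV)
E
python3 - <<'E'
import numpy as np,cv2
from h import *
T=dict(np.load("pics/top0.npz"));S=dict(np.load("pics/side0.npz"))
a=cv2.resize(T["image"][150:320,200:420],None,fx=2.6,fy=2.6,interpolation=cv2.INTER_CUBIC)
b=cv2.resize(S["image"][170:370,250:400],None,fx=2.2,fy=2.2,interpolation=cv2.INTER_CUBIC)
b=b[:442];a=a[:b.shape[0]]
h=min(a.shape[0],b.shape[0]);o=np.hstack([a[:h],b[:h]]);print(o.shape);o=o[:600,:]
o=cv2.resize(o,None,fx=min(1,800/o.shape[1]),fy=min(1,800/o.shape[1]));cv2.imwrite("pics/crop1.png",o)
for n,s in(("top",T),("side",S)):
    P=cloud(s);H=hsv(s)
    print(n,"worktop z",np.median(P[...,2][(abs(P[...,2])<.02)&(P[...,0]>.3)]))
    # tree region points high
    x,y,z=P[...,0],P[...,1],P[...,2]
    yel=(H[...,0]>20)&(H[...,0]<33)&(H[...,1]>150)&(H[...,2]>90)&(z>.005)&(z<.3)
    nl,l,st,c=cv2.connectedComponentsWithStats(yel.astype(np.uint8))
    for i in range(1,nl):
        if st[i,4]>60:
            m=l==i;print("yellow",st[i],P[m].min(0).round(3),P[m].max(0).round(3))
    for lo,hi in((.185,.23),(.135,.175)):
        m=(z>lo)&(z<hi)&(x>.2)&(x<.6)&(y>-.4)&(y<.4)
        nl,l,st,c=cv2.connectedComponentsWithStats(m.astype(np.uint8),connectivity=8)
        for i in range(1,nl):
            if st[i,4]>5 and st[i,4]<3000: q=P[l==i];print(lo,c[i].round(),st[i,4],q.mean(0).round(3),q.min(0).round(3),q.max(0).round(3))
E
```

```text
(440, 902, 3)
top worktop z 0.0017925724078748928
yellow [479 264  24  39 155] [ 0.426 -0.518  0.005] [ 0.514 -0.465  0.064]
0.185 [274. 220.] 35 [0.597 0.003 0.198] [ 0.593 -0.006  0.185] [0.6   0.012 0.209]
0.185 [301. 244.] 28 [ 0.545 -0.055  0.2  ] [ 0.54  -0.062  0.186] [ 0.555 -0.046  0.207]
0.135 [288. 233.] 137 [ 0.576 -0.024  0.163] [ 0.549 -0.056  0.147] [0.6   0.014 0.174]
0.135 [243. 230.] 209 [0.583 0.074 0.164] [0.566 0.017 0.155] [0.6   0.128 0.174]
0.135 [309. 239.] 32 [ 0.563 -0.069  0.153] [ 0.552 -0.078  0.136] [ 0.573 -0.06   0.168]
0.135 [295. 252.] 49 [ 0.534 -0.04   0.154] [ 0.521 -0.051  0.136] [ 0.547 -0.029  0.173]
0.135 [310. 254.] 75 [ 0.529 -0.073  0.164] [ 0.512 -0.092  0.156] [ 0.544 -0.055  0.174]
0.135 [382. 289.] 20 [ 0.453 -0.228  0.141] [ 0.446 -0.236  0.136] [ 0.46  -0.221  0.145]
side worktop z 0.000482404317392382
yellow [453 203  19   9 113] [ 0.979 -0.118  0.054] [ 1.017 -0.077  0.081]
yellow [283 292  34  35 498] [ 0.416 -0.271  0.005] [ 0.49  -0.192  0.087]
yellow [325 343  25  26 329] [ 0.452 -0.402  0.005] [ 0.503 -0.349  0.033]
yellow [ 339  381   55   60 1922] [ 0.416 -0.566  0.005] [ 0.514 -0.471  0.137]
0.185 [317. 182.] 20 [ 0.597 -0.002  0.195] [ 0.594 -0.01   0.189] [0.6   0.006 0.203]
0.185 [307. 198.] 54 [ 0.548 -0.06   0.196] [ 0.542 -0.065  0.185] [ 0.556 -0.05   0.206]
0.185 [165. 201.] 7 [0.241 0.021 0.226] [0.234 0.014 0.22 ] [0.247 0.029 0.229]
0.135 [307. 199.] 372 [ 0.566 -0.009  0.159] [ 0.512 -0.095  0.135] [0.6   0.124 0.175]
0.135 [298. 274.] 23 [ 0.452 -0.235  0.139] [ 0.447 -0.239  0.135] [ 0.46  -0.231  0.143]
```

View pics/crop1.png

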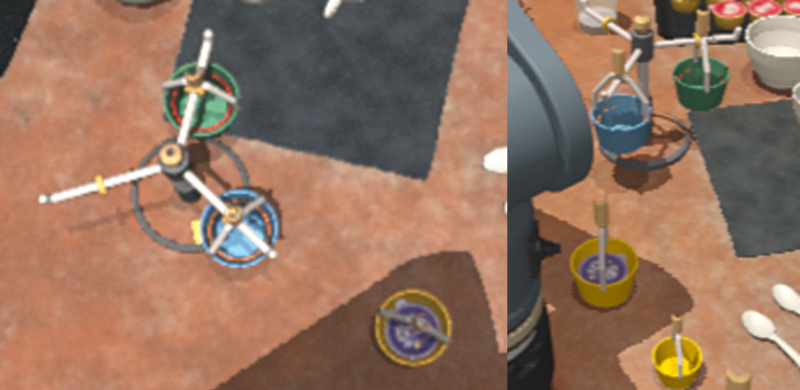

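The crop confirms the target: the middle yellow pail with the purple lid and wooden grip, at top pixel (379.5,292). The brass pointer shows at about (285,250). Next I'll measure exact numbers.

```bash
cat >> h.py <<'E'
def ray(s,u,v,zp):
    K=s["mtx"];d=s["pose"][:3,:3]@[(u-K[0,2])/K[0,0],(v-K[1,2])/K[1,1],1];o=s["pose"][:3,3]
    return o+d*(zp-o[2])/d[2]
E
python3 - <<'E'
from h import *
T=dict(np.load("pics/top0.npz"));S=dict(np.load("pics/side0.npz"))
print("pointer",ray(T,284.6,250.6,.012))
for n,s in(("top",T),("side",S)):
    P=cloud(s);H=hsv(s);x,y,z=P[...,0],P[...,1],P[...,2]
    m=(z>.178)&(z<.23)&(abs(x-.60)<.03)&(abs(y)<.03);q=P[m];print(n,"finial",m.sum(),q.mean(0),q.min(0),q.max(0), np.argwhere(m).mean(0))
    m=(z>.14)&(z<.18)&(y>.03)&(y<.15)&(x>.5)&(x<.62);q=P[m];a=np.polyfit(q[:,1],q[:,0],1);print("branch x=",a,np.median(q[:,2]),q[:,1].max(),m.sum())
    m=(z>.02)&(abs(x-.45)<.06)&(abs(y+.232)<.06)
    r=m&(z>.03)&(z<.052);q=P[r].astype(np.float32)[:,:2];print("rim circ",cv2.minEnclosingCircle(q))
    g=m&(z>.112);print("grip",g.sum(),P[g].mean(0),P[g].max(0),P[g].min(0))
    hp=m&(z>.06)&(z<.108);q=P[hp];c=np.cov(q[:,:2].T);w,V=np.linalg.eigh(c);print("hoop",q.mean(0),w,np.degrees(np.arctan2(V[1,1],V[0,1])), q.min(0),q.max(0))
    # mug, glass tall things
    m=(z>.03)&(x>.35)&(x<.75)&(y>.1)&(y<.4);nl,l,st,c=cv2.connectedComponentsWithStats(m.astype(np.uint8))
    for i in range(1,nl):
        if st[i,4]>40:print(st[i],P[l==i].min(0).round(3),P[l==i].max(0).round(3))
E
```

```text
pointer [ 0.55940162 -0.00405785  0.012     ]
top finial 146 [0.60126727 0.00171294 0.19128258] [ 0.58916333 -0.01126398  0.17815053] [0.61832404 0.01694586 0.20908409] [218.69178082 274.45205479]
branch x= [-0.27954457  0.6039843 ] 0.1630250885717024 0.12774001558200404 191Traceback (most recent call last):
  File "<stdin>", line 9, in <module>
cv2.error: OpenCV(4.12.0) /io/opencv/modules/imgproc/src/shapedescr.cpp:201: error: (-215:Assertion failed) count >= 0 && (depth == CV_32F || depth == CV_32S) in function 'minEnclosingCircle'
```

Run:
```python
from h import *
T=dict(np.load("pics/top0.npz"));S=dict(np.load("pics/side0.npz"))
for n,s in(("top",T),("side",S)):
    P=cloud(s);H=hsv(s);x,y,z=P[...,0],P[...,1],P[...,2]
    m=(z>.178)&(z<.23)&(abs(x-.60)<.03)&(abs(y)<.03);q=P[m];print(n,"finial",m.sum(),q.mean(0),q.min(0),q.max(0))
    m=(z>.14)&(z<.18)&(y>.03)&(y<.15)&(x>.5)&(x<.62);q=P[m];print("branch x=",np.polyfit(q[:,1],q[:,0],1),np.median(q[:,2]),q[:,1].max())
    m=(z>.02)&(abs(x-.45)<.06)&(abs(y+.232)<.06)
    r=m&(z>.03)&(z<.052);q=np.ascontiguousarray(P[r][:,:2],np.float32)
    if len(q):print("rim circ",len(q),cv2.minEnclosingCircle(q))
    g=m&(z>.112)
    if g.any():print("grip",g.sum(),P[g].mean(0),P[g].max(0),P[g].min(0))
    hp=m&(z>.06)&(z<.108);q=P[hp];print("hoop n",len(q))
    if len(q)>5:
        w,V=np.linalg.eigh(np.cov(q[:,:2].T));print("hoop",q.mean(0),w,np.degrees(np.arctan2(V[1,1],V[0,1])), q.min(0),q.max(0))
    m=(z>.03)&(x>.35)&(x<.75)&(y>.1)&(y<.4);nl,l,st,c=cv2.connectedComponentsWithStats(m.astype(np.uint8))
    for i in range(1,nl):
        if st[i,4]>40:print(st[i],P[l==i].min(0).round(3),P[l==i].max(0).round(3))
```

```text
top finial 146 [0.60126727 0.00171294 0.19128258] [ 0.58916333 -0.01126398  0.17815053] [0.61832404 0.01694586 0.20908409]
branch x= [-0.27954457  0.6039843 ] 0.1630250885717024 0.12774001558200404
rim circ 530 ((0.4535360038280487, -0.22896693646907806), 0.038890205323696136)
grip 28 [ 0.45179039 -0.2271895   0.13566985] [ 0.45969182 -0.22128719  0.14453262] [ 0.44526656 -0.23619389  0.11200849]
hoop n 88
hoop [ 0.45373458 -0.22703356  0.08923219] [3.98303828e-06 5.45655559e-04] 65.60181907272757 [ 0.43654965 -0.26266833  0.06161775] [ 0.47003574 -0.19457273  0.10716366]
[128 191  39  36 687] [0.62  0.284 0.03 ] [0.697 0.363 0.09 ]
[217 232  15   7  51] [0.566 0.1   0.155] [0.579 0.128 0.174]
[102 256  25  18 216] [0.506 0.378 0.031] [0.539 0.4   0.123]
[138 264  50  37 820] [0.439 0.227 0.03 ] [0.523 0.327 0.098]
side finial 104 [ 0.60294098 -0.00449776  0.1892778 ] [ 0.59154347 -0.01507808  0.17818989] [0.61785704 0.01278068 0.20426798]
branch x= [-0.26521091  0.60295521] 0.16120511262082815 0.1239216613989621
rim circ 561 ((0.4536949098110199, -0.23145698010921478), 0.04011094570159912)
grip 82 [ 0.45210031 -0.23584049  0.12770108] [ 0.46117759 -0.22408985  0.1432739 ] [ 0.44532185 -0.24067249  0.11241961]
hoop n 102
hoop [ 0.44512067 -0.25064374  0.08413644] [5.56812315e-06 1.59846645e-04] 64.48773443308603 [ 0.43650017 -0.2675645   0.06075816] [ 0.47051676 -0.19947401  0.10789103]
[245 147   9  19  76] [0.52  0.376 0.061] [0.544 0.399 0.119]
[283 154  25  27 547] [0.567 0.101 0.03 ] [0.7   0.363 0.174]
```

```bash
python3 -m crank '[{"dp":[0.2,0.4,0.6],"angular":[0,0,0]},{"dp":[0.5,0.9,0.6],"angular":[0,0,0]},{"dp":[0.5,0.95,0.3],"angular":[0,0,0]},{"dp":[0.5,0.95,0],"angular":[0,0,0]},{"dp":[0.5,0.95,0],"angular":[0,0,0]},{"dp":[0.5,0.95,0],"angular":[0,0,0]},{"dp":[0.5,0.95,0],"angular":[0,0,0]},{"dp":[0.5,0.95,0],"angular":[0,0,0]},{"dp":[0.5,0.95,0],"angular":[0,0,0]},{"dp":[0.5,0.95,0],"angular":[0,0,0]},{"dp":[0.5,0.95,0],"angular":[0,0,0]},{"dp":[0.5,0.95,0],"angular":[0,0,0]},{"dp":[0.5,0.95,0],"angular":[0,0,0]},{"dp":[0.5,0.95,0],"angular":[0,0,0]},{"dp":[0.5,0.95,0],"angular":[0,0,0]},{"dp":[0.5,0.95,0],"angular":[0,0,0]},{"dp":[0.5,0.95,0],"angular":[0,0,0]},{"dp":[0.5,0.95,0],"angular":[0,0,0]},{"dp":[0.5,0.95,0],"angular":[0,0,0]},{"dp":[0.5,0.95,0],"angular":[0,0,0]}]' 1 40
```

```text
t: 2.1
tcp_pos: [0.5516, -0.0148, 0.2929]
tool_rot: [0.977, 0.213, -0.0, -0.0]
force: [0.4, -0.1, 0.2]
finger_gap: -0.0
gripper_force: 0.0
```

```bash
python3 -m crank '[{"dp":[0.4,0.8,0],"angular":[0,0,0]},{"dp":[0.4,0.8,0],"angular":[0,0,0]},{"dp":[0.4,0.9,0],"angular":[0,0,0]},{"dp":[0.4,0.9,0],"angular":[0,0,0]},{"dp":[0.3,0.8,0],"angular":[0,0,0]},{"dp":[0,0,-0.6],"angular":[0,0,0]},{"dp":[0,0,-0.8],"angular":[0,0,0]},{"dp":[0,0,-0.8],"angular":[0,0,0]},{"dp":[0,0,-0.8],"angular":[0,0,0]},{"dp":[0,0,-0.6],"angular":[0,0,0]},{"dp":[0,0,-0.5],"angular":[0,0,0]},{"dp":[0,0,-0.4],"angular":[0,0,0]},{"dp":[0,0,0],"angular":[0,0,0]}]'
```

```text
t: 3.4
tcp_pos: [0.607, 0.1099, 0.1562]
tool_rot: [0.977, 0.213, -0.002, -0.0]
force: [0.3, 0.2, -0.5]
finger_gap: -0.003
gripper_force: 0.0
```

Run:
```python
import numpy as np
# arc: finger centre at r=105 along the branch, 17 mm behind it (CW side)
A=np.array([.603,.001]);p=None
for d in list(range(105,196,6)):
    t=np.radians(d);q=A+.105*np.array([np.cos(t),np.sin(t)])+.017*np.array([np.sin(t),-np.cos(t)])
    print(d,q.round(4),None if p is None else ((q-p)/.03).round(2));p=q
```

```text
105 [0.5922 0.1068] None
111 [0.5812 0.1051] [-0.37 -0.06]
117 [0.5705 0.1023] [-0.36 -0.09]
123 [0.5601 0.0983] [-0.35 -0.13]
129 [0.5501 0.0933] [-0.33 -0.17]
135 [0.5408 0.0873] [-0.31 -0.2 ]
141 [0.5321 0.0803] [-0.29 -0.23]
147 [0.5242 0.0724] [-0.26 -0.26]
153 [0.5172 0.0638] [-0.23 -0.29]
159 [0.5111 0.0545] [-0.2  -0.31]
165 [0.506  0.0446] [-0.17 -0.33]
171 [0.502  0.0342] [-0.13 -0.35]
177 [0.499  0.0235] [-0.1  -0.36]
183 [0.4973 0.0125] [-0.06 -0.37]
189 [0.4966 0.0014] [-0.02 -0.37]
195 [ 0.4972 -0.0098] [ 0.02 -0.37]
```

```bash
python3 -m crank '[{"dp":[-0.2,0,0],"angular":[0,0,0]},{"dp":[-0.1,0,0],"angular":[0,0,0]},{"dp":[-0.1,-0.05,0],"angular":[0,0,0]},{"dp":[-0.1,-0.05,0],"angular":[0,0,0]},{"dp":[-0.18,-0.03,0],"angular":[0,0,3]},{"dp":[-0.19,-0.03,0],"angular":[0,0,3]},{"dp":[-0.36,-0.09,0],"angular":[0,0,6]},{"dp":[-0.35,-0.13,0],"angular":[0,0,6]},{"dp":[-0.33,-0.17,0],"angular":[0,0,6]},{"dp":[-0.31,-0.2,0],"angular":[0,0,6]},{"dp":[-0.29,-0.23,0],"angular":[0,0,6]},{"dp":[-0.26,-0.26,0],"angular":[0,0,6]},{"dp":[-0.23,-0.29,0],"angular":[0,0,6]},{"dp":[-0.2,-0.31,0],"angular":[0,0,6]},{"dp":[0,0,0],"angular":[0,0,0]}]'
python3 - <<'E'
from station import vision
from h import *
s=vision.snapshot("top");cv2.imwrite("pics/t1.png",cv2.resize(s["image"][170:330,180:400],None,fx=3,fy=3))
E
```

```text
t: 4.9
tcp_pos: [0.512, 0.0539, 0.1588]
tool_rot: [0.774, 0.633, 0.0, 0.0]
force: [-0.1, -0.1, 0.4]
finger_gap: 0.002
gripper_force: 0.0
```

View pics/t1.png

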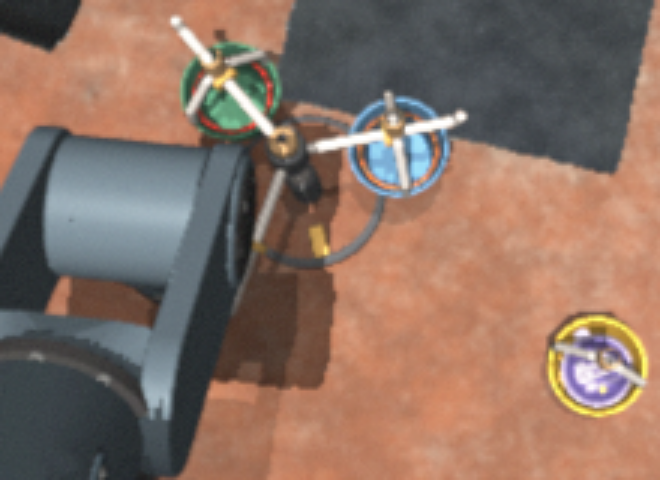

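The branch has swung to about 160°, and the pointer shows clearly at crop (318,240). I'll carry on in small steps and watch the force.

```bash
python3 -c "
from h import *
T=dict(np.load('pics/top0.npz'))
for u,v in((312,226),(323,257)):
    p=ray(T,180+u/3,170+v/3,.014);print(p,np.degrees(np.arctan2(p[1]-.001,p[0]-.603))%360)
"; python3 -m crank '[{"dp":[-0.17,-0.33,0],"angular":[0,0,6]},{"dp":[-0.07,-0.17,0],"angular":[0,0,3]},{"dp":[-0.06,-0.18,0],"angular":[0,0,3]},{"dp":[-0.03,-0.12,0],"angular":[0,0,2]},{"dp":[-0.03,-0.12,0],"angular":[0,0,2]}]'; python3 -m crank '[{"dp":[-0.03,-0.12,0],"angular":[0,0,2]},{"dp":[-0.02,-0.1,0],"angular":[0,0,0]}]';python3 -m crank '[{"dp":[-0.01,-0.08,0],"angular":[0,0,0]}]'
```

```text
[ 0.5723199  -0.00272567  0.014     ] 186.92387414881117
[ 0.54635036 -0.01183937  0.014     ] 192.7700705655223
t: 5.45
tcp_pos: [0.5021, 0.0277, 0.1586]
tool_rot: [0.678, 0.735, 0.001, 0.0]
force: [0.5, 1.5, 0.6]
finger_gap: 0.002
gripper_force: 1.0
t: 5.65
tcp_pos: [0.501, 0.0209, 0.1587]
tool_rot: [0.666, 0.746, 0.001, 0.001]
force: [2.1, 1.4, -0.3]
finger_gap: 0.0
gripper_force: 1.0
t: 5.75
tcp_pos: [0.5005, 0.0183, 0.1586]
tool_rot: [0.666, 0.746, 0.001, 0.001]
force: [1.5, 1.9, 0.0]
finger_gap: -0.002
gripper_force: 1.0
```

```bash
for i in 1; do python3 -m crank '[{"dp":[0,-0.1,0],"angular":[0,0,1.5]},{"dp":[0,-0.1,0],"angular":[0,0,1.5]}]'; done; python3 -m crank '[{"dp":[0,-0.08,0],"angular":[0,0,1]}]';python3 -m crank '[{"dp":[0,-0.08,0],"angular":[0,0,1]}]'
```

```text
t: 5.95
tcp_pos: [0.5, 0.0123, 0.1585]
tool_rot: [0.645, 0.764, 0.0, -0.0]
force: [0.4, 1.5, 1.4]
finger_gap: 0.0
gripper_force: 1.0
t: 6.05
tcp_pos: [0.4998, 0.0098, 0.1584]
tool_rot: [0.639, 0.769, 0.0, -0.0]
force: [-0.1, 2.1, 1.2]
finger_gap: -0.003
gripper_force: 1.0
t: 6.15
tcp_pos: [0.4998, 0.0073, 0.1584]
tool_rot: [0.632, 0.775, 0.0, -0.0]
force: [-0.2, 2.1, 0.3]
finger_gap: -0.001
gripper_force: 1.0
```

```bash
c='x'; python3 -m crank '[{"dp":[0,-0.08,0],"angular":[0,0,1]}]'|grep -E "pos|force: \["; python3 -m crank '[{"dp":[0,-0.08,0],"angular":[0,0,1]}]'|grep -E "pos|force: \[";python3 -m crank '[{"dp":[0,-0.08,0],"angular":[0,0,1]}]'|grep -E "pos|force: \["
```

```text
tcp_pos: [0.4997, 0.0049, 0.1583]
force: [0.3, 2.6, 0.2]
tcp_pos: [0.4998, 0.0024, 0.1583]
force: [0.6, 2.6, 0.9]
tcp_pos: [0.4999, -0.0001, 0.1583]
force: [0.2, 1.5, 1.3]
```

```bash
python3 -m crank '[{"dp":[0,-0.06,0],"angular":[0,0,1]}]'|grep -E "pos|force: \["; python3 -m crank '[{"dp":[0,-0.06,0],"angular":[0,0,1]}]'|grep -E "pos|force: \[";python3 -m crank '[{"dp":[0.01,-0.06,0],"angular":[0,0,1]}]'|grep -E "pos|force: \["
```

```text
tcp_pos: [0.4999, -0.0019, 0.1583]
force: [0.6, 2.5, 1.2]
tcp_pos: [0.5, -0.0037, 0.1583]
force: [0.3, 2.3, 0.4]
tcp_pos: [0.5001, -0.0054, 0.1583]
force: [0.7, 2.0, 0.8]
```

```bash
python3 -m crank '[{"dp":[0.01,-0.06,0],"angular":[0,0,1]}]'|grep -E "pos|force: \["; python3 -m crank '[{"dp":[0.01,-0.06,0],"angular":[0,0,1]}]'|grep -E "pos|force: \[";python3 -m crank '[{"dp":[0.01,-0.06,0],"angular":[0,0,1]}]'|grep -E "pos|force: \["
```

```text
tcp_pos: [0.5003, -0.0072, 0.1583]
force: [-0.2, 2.2, 0.9]
tcp_pos: [0.5005, -0.009, 0.1582]
force: [-0.1, 2.5, 0.9]
tcp_pos: [0.5007, -0.0108, 0.1582]
force: [0.0, 1.3, 1.2]
```

```bash
python3 -m crank '[{"dp":[0.01,-0.06,0],"angular":[0,0,1]}]'|grep -E "pos|force: \["; python3 -m crank '[{"dp":[0.01,-0.05,0],"angular":[0,0,1]}]'|grep -E "pos|force: \[";python3 -m crank '[{"dp":[0.01,-0.05,0],"angular":[0,0,0]}]'|grep -E "pos|force: \["; python3 -m crank '[{"dp":[0,0,0],"angular":[0,0,0]}]'|grep -E "pos|force: \["
```

```text
tcp_pos: [0.5008, -0.0121, 0.1582]
force: [0.2, 7.9, 2.8]
tcp_pos: [0.5006, -0.0123, 0.1582]
force: [-0.9, 11.9, 3.7]
tcp_pos: [0.5006, -0.0125, 0.1582]
force: [-0.3, 16.4, 4.6]
tcp_pos: [0.5006, -0.0124, 0.1583]
force: [0.6, 13.6, 3.5]
```

Run:
```python
from station import vision
from h import *
s=vision.snapshot("top");np.savez("pics/t2.npz",**s);cv2.imwrite("pics/t2.png",cv2.resize(s["image"][170:290,200:360],None,fx=4,fy=4,interpolation=cv2.INTER_CUBIC))
```

```text
(no output)
```

View pics/t2.png

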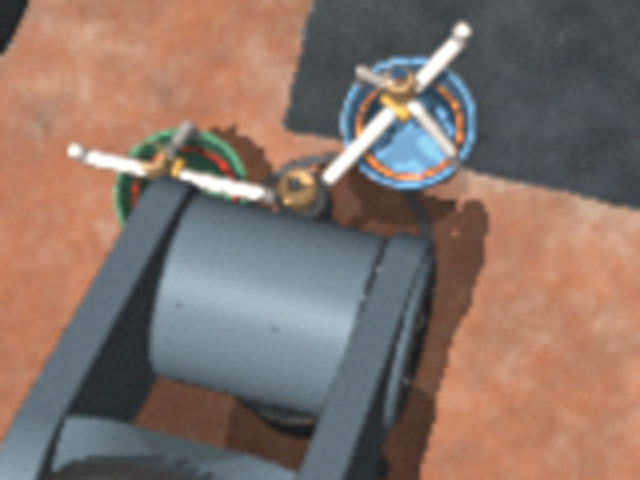

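A firm stop shows at y=-0.0125: force rose from 2 to 14 N with no further motion. I'll back off and measure the branch.

```bash
python3 -m crank '[{"dp":[0,0.4,0],"angular":[0,0,0]},{"dp":[0,0.6,0],"angular":[0,0,0]},{"dp":[-0.1,0,0.6],"angular":[0,0,0]},{"dp":[-0.3,-0.4,0.9],"angular":[0,0,0]},{"dp":[-0.3,-0.8,0.9],"angular":[0,0,0]},{"dp":[0,-1,0.9],"angular":[0,0,0]},{"dp":[0,-1,0.3],"angular":[0,0,0]},{"dp":[0,-1,0],"angular":[0,0,0]},{"dp":[0,-1,0],"angular":[0,0,0]},{"dp":[0,-1,0],"angular":[0,0,0]},{"dp":[0,-1,0],"angular":[0,0,0]},{"dp":[0,-0.5,0],"angular":[0,0,0]},{"dp":[0,0,0],"angular":[0,0,0]}]' 0.4
python3 - <<'E'
from station import vision,sense
from h import *
q=sense();print(q["q"].round(2));r=q["tool_rot"];print("tool y ang",np.degrees(2*np.arctan2(r[1],r[0]))-90)
for n in("top","side"):
    s=vision.snapshot(n);np.savez(f"pics/{n}3.npz",**s);cv2.imwrite(f"pics/{n}3.png",s["image"])
    P=cloud(s);x,y,z=P[...,0],P[...,1],P[...,2]
    m=(z>.15)&(z<.172)&(x>.46)&(x<.58)&(abs(y+.02)<.04);q=P[m]
    if len(q)>5:print(n,len(q),"branch y=",np.polyfit(q[:,0],q[:,1],1),np.median(q[:,2]),q.min(0),q.max(0))
E
```

```text
t: 8.8
tcp_pos: [0.481, -0.2184, 0.2662]
tool_rot: [0.556, 0.831, -0.0, 0.0]
force: [-0.4, 0.2, 0.6]
finger_gap: 0.6
gripper_force: 0.0
[-0.64  0.38  1.65 -0.    1.11 -1.03]
tool y ang 22.489401031136282
top 188 branch y= [ 0.30076315 -0.17900895] 0.16295403487089177 [ 0.47856737 -0.036092    0.15207874] [ 0.57985238 -0.00258269  0.17150087]
side 41 branch y= [ 0.29296244 -0.17830796] 0.16041075808256977 [ 0.47982304 -0.03898775  0.15471281] [ 0.57867228 -0.00430649  0.17133015]
```

```bash
python3 -m crank '[{"dp":[-0.2,-0.1,0],"angular":[0,0,8.5]},{"dp":[-0.2,-0.1,0],"angular":[0,0,8.5]},{"dp":[-0.2,-0.1,0],"angular":[0,0,8.5]},{"dp":[-0.2,-0.1,0],"angular":[0,0,8.5]},{"dp":[-0.13,0,0],"angular":[0,0,8.5]},{"dp":[0,0,-0.6],"angular":[0,0,0]},{"dp":[0,0,-0.8],"angular":[0,0,0]},{"dp":[0,0,-0.6],"angular":[0,0,0]},{"dp":[0,0,0],"angular":[0,0,0]}]' 0.4;python3 - <<'E'
from station import vision,sense
from h import *
s0=sense();s=vision.snapshot("wrist");print(s["mtx"].round(1).tolist(),s["mount"].round(3).tolist());cv2.imwrite("pics/w1.png",s["image"])
E
```

```text
t: 9.8
tcp_pos: [0.4515, -0.2256, 0.2043]
tool_rot: [0.214, 0.977, 0.002, -0.003]
force: [-0.5, 0.7, 0.5]
finger_gap: 0.604
gripper_force: 0.0
[[371.6, 0.0, 324.7], [0.0, 371.6, 242.9], [0.0, 0.0, 1.0]] [[0.001, -0.947, -0.322, 0.083], [1.0, 0.0, 0.001, -0.001], [-0.001, -0.322, 0.947, -0.126], [0.0, 0.0, 0.0, 1.0]]
```

View pics/w1.png

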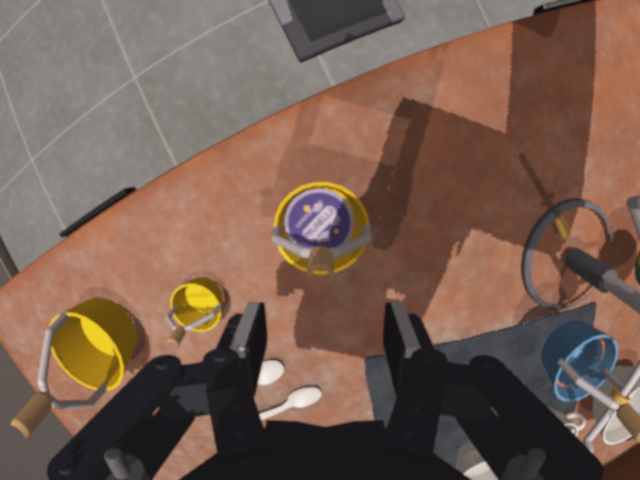

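The wrist view shows the middle pail centred, its hoop level across the picture from (272,236) to (370,236) and its grip at (320,262) between the fingers. I'll correct about 4 mm and go down.

```bash
python3 -m crank '[{"dp":[0.05,-0.14,-0.3],"angular":[0,0,0]},{"dp":[0,0,-0.6],"angular":[0,0,0]},{"dp":[0,0,-0.6],"angular":[0,0,0]},{"dp":[0,0,-0.5],"angular":[0,0,0]},{"dp":[0,0,-0.35],"angular":[0,0,0]},{"dp":[0,0,-0.15],"angular":[0,0,0]},{"dp":[0,0,0],"angular":[0,0,0]}]' 0.4; python3 -m crank '[{"dp":[0,0,0],"angular":[0,0,0]},{"dp":[0,0,0],"angular":[0,0,0]},{"dp":[0,0,0],"angular":[0,0,0]},{"dp":[0,0,0],"angular":[0,0,0]},{"dp":[0,0,0],"angular":[0,0,0]},{"dp":[0,0,0],"angular":[0,0,0]},{"dp":[0,0,0],"angular":[0,0,0]}]' 1 50
```

```text
t: 10.55
tcp_pos: [0.4547, -0.2328, 0.1312]
tool_rot: [0.215, 0.977, 0.0, -0.0]
force: [0.2, -0.7, -0.1]
finger_gap: 0.602
gripper_force: 0.0
t: 11.25
tcp_pos: [0.4549, -0.2329, 0.1318]
tool_rot: [0.215, 0.977, -0.0, 0.001]
force: [0.7, 1.0, 5.9]
finger_gap: 0.165
gripper_force: 49.5
```

```bash
python3 -m crank '[{"dp":[0,0,0.15],"angular":[0,0,0]},{"dp":[0,0,0.3],"angular":[0,0,0]},{"dp":[0,0,0.5],"angular":[0,0,0]},{"dp":[0,0,0.6],"angular":[0,0,0]},{"dp":[0,0,0.6],"angular":[0,0,0]},{"dp":[0,0,0.5],"angular":[0,0,0]},{"dp":[0,0,0.3],"angular":[0,0,0]},{"dp":[0,0,0.15],"angular":[0,0,0]},{"dp":[0,0,0],"angular":[0,0,0]}]' ; python3 -m crank '[{"dp":[-0.05,0.2,0],"angular":[0,0,2]},{"dp":[-0.08,0.4,0],"angular":[0,0,3]},{"dp":[-0.1,0.5,0],"angular":[0,0,4]},{"dp":[-0.1,0.5,0],"angular":[0,0,4]},{"dp":[-0.1,0.5,0],"angular":[0,0,4]},{"dp":[-0.1,0.5,0],"angular":[0,0,4]},{"dp":[-0.1,0.5,0],"angular":[0,0,4]},{"dp":[-0.1,0.5,0],"angular":[0,0,4]},{"dp":[-0.1,0.5,0],"angular":[0,0,4]},{"dp":[-0.1,0.5,0],"angular":[0,0,3]},{"dp":[-0.1,0.5,0],"angular":[0,0,3]},{"dp":[-0.06,0.5,0],"angular":[0,0,2]},{"dp":[-0.03,0.3,0],"angular":[0,0,0.3]},{"dp":[0,0.1,0],"angular":[0,0,0]},{"dp":[0,0,0],"angular":[0,0,0]}]'
python3 - <<'E'
from station import vision,sense
from h import *
q=sense();print(q["q"].round(2),q["tcp_pos"]);r=q["tool_rot"];print("tool y ang",np.degrees(2*np.arctan2(r[1],r[0]))-90)
for n in("top","side"):
    s=vision.snapshot(n);np.savez(f"pics/{n}4.npz",**s);cv2.imwrite(f"pics/{n}4.png",s["image"])
    P=cloud(s);H=hsv(s);x,y,z=P[...,0],P[...,1],P[...,2]
    m=(z>.15)&(z<.172)&(x>.46)&(x<.58)&(abs(y+.02)<.04);q=P[m]
    if len(q)>5:print(n,len(q),"branch y=",np.polyfit(q[:,0],q[:,1],1),np.median(q[:,2]))
    m=(H[...,0]>18)&(H[...,0]<34)&(H[...,1]>130)&(z>.06)&(abs(x-.42)<.08)&(abs(y+.05)<.08)
    if m.sum()>5:q=P[m];print("yellow",m.sum(),q.min(0).round(3),q.max(0).round(3))
a=cv2.imread("pics/top4.png")[160:380,160:440];b=cv2.imread("pics/side4.png")[120:340,220:440]
cv2.imwrite("pics/c4.png",cv2.resize(np.hstack([a,b]),(800,352),interpolation=cv2.INTER_CUBIC))
E
```

```text
t: 12.15
tcp_pos: [0.4545, -0.2328, 0.2246]
tool_rot: [0.215, 0.977, -0.0, 0.0]
force: [-0.8, 0.5, -1.9]
finger_gap: 0.169
gripper_force: 48.8
t: 13.65
tcp_pos: [0.4211, -0.0524, 0.2243]
tool_rot: [-0.143, 0.99, -0.0, 0.0]
force: [0.5, -0.2, -2.6]
finger_gap: 0.166
gripper_force: 48.9
[-0.39  0.3   1.94 -0.    0.9  -2.25] [ 0.42108706 -0.05244993  0.22432059]
tool y ang 106.47983506054052
top 154 branch y= [ 0.30512832 -0.18140205] 0.1629171885096864
yellow 8 [ 0.381 -0.109  1.195] [ 0.381 -0.109  1.195]
side 144 branch y= [ 0.29673957 -0.18112205] 0.16109894271672393
yellow 563 [ 0.38  -0.097  0.093] [ 0.458 -0.017  0.347]
```

View pics/c4.png

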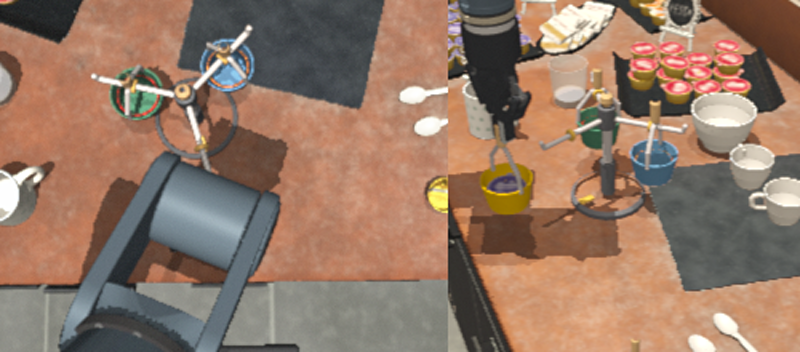

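The pail is held upright with the jam inside, in front of the branch (side crop (508,190), branch tip (545,147)). Next I'll thread the branch radially under the hoop.

```bash
python3 -m crank '[{"dp":[0.15,0,0],"angular":[0,0,0]},{"dp":[0.25,0.07,0],"angular":[0,0,0]},{"dp":[0.35,0.1,0],"angular":[0,0,0]},{"dp":[0.4,0.12,0],"angular":[0,0,0]},{"dp":[0.4,0.12,0],"angular":[0,0,0]},{"dp":[0.4,0.12,0],"angular":[0,0,0]},{"dp":[0.4,0.12,0],"angular":[0,0,0]},{"dp":[0.4,0.12,0],"angular":[0,0,0]},{"dp":[0.3,0.09,0],"angular":[0,0,0]},{"dp":[0.2,0.05,0],"angular":[0,0,0]},{"dp":[0.07,0.02,0],"angular":[0,0,0]},{"dp":[0,0,0],"angular":[0,0,0]}]'
python3 - <<'E'
from station import vision,sense
from h import *
s=vision.snapshot("side");cv2.imwrite("pics/c5.png",cv2.resize(s["image"][140:290,230:400],None,fx=4,fy=4,interpolation=cv2.INTER_CUBIC))
E
```

```text
t: 14.95
tcp_pos: [0.5205, -0.0248, 0.2242]
tool_rot: [-0.143, 0.99, 0.0, -0.0]
force: [-0.3, 0.1, -1.8]
finger_gap: 0.169
gripper_force: 48.8
```

View pics/c5.png

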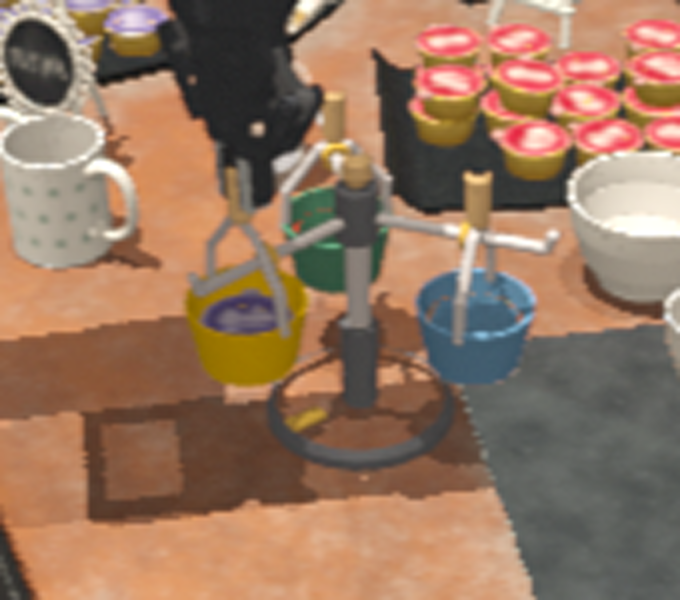

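The branch runs through the hoop (branch tip at (195,285), peak at (237,215)). I'll lower it gently.

```bash
python3 -m crank '[{"dp":[0,0,-0.15],"angular":[0,0,0]},{"dp":[0,0,-0.2],"angular":[0,0,0]},{"dp":[0,0,-0.2],"angular":[0,0,0]},{"dp":[0,0,-0.15],"angular":[0,0,0]},{"dp":[0,0,0],"angular":[0,0,0]}]'|grep -E "pos|force: \["; for r in 1; do python3 -m crank '[{"dp":[0,0,-0.06],"angular":[0,0,0]}]'|grep -E "pos|force: \["; python3 -m crank '[{"dp":[0,0,-0.06],"angular":[0,0,0]}]'|grep -E "pos|force: \["; python3 -m crank '[{"dp":[0,0,-0.05],"angular":[0,0,0]}]'|grep -E "pos|force: \["; done
```

```text
tcp_pos: [0.5199, -0.0247, 0.2023]
force: [-1.3, -0.8, -2.9]
tcp_pos: [0.5207, -0.0249, 0.2014]
force: [-0.5, 0.7, -2.3]
tcp_pos: [0.5208, -0.0249, 0.1997]
force: [-1.0, 0.7, -2.6]
tcp_pos: [0.5207, -0.0248, 0.1982]
force: [-0.6, -0.0, -2.4]
```

```bash
python3 -m crank '[{"dp":[0,0,-0.04],"angular":[0,0,0]}]'|grep -E "pos|force: \["; python3 -m crank '[{"dp":[0.04,0.012,0],"angular":[0,0,0]},{"dp":[0.04,0.012,0],"angular":[0,0,0]},{"dp":[0.04,0.012,0],"angular":[0,0,0]}]'|grep -E "pos|force: \["; python3 -m crank '[{"dp":[0.03,0.01,0],"angular":[0,0,0]}]'|grep -E "pos|force: \["; python3 -m crank '[{"dp":[0.03,0.01,0],"angular":[0,0,0]}]'|grep -E "pos|force: \["
```

```text
tcp_pos: [0.5206, -0.0248, 0.197]
force: [0.2, 1.3, -1.8]
tcp_pos: [0.5244, -0.0237, 0.1971]
force: [0.5, 0.9, -3.1]
tcp_pos: [0.5253, -0.0234, 0.1971]
force: [-0.7, -0.3, -2.1]
tcp_pos: [0.5261, -0.0231, 0.1971]
force: [-0.5, -0.6, -1.6]
```

```bash
for k in 1; do python3 -m crank '[{"dp":[0.03,0.01,0],"angular":[0,0,0]}]'|grep -E "pos|force: \["; python3 -m crank '[{"dp":[0.03,0.01,0],"angular":[0,0,0]}]'|grep -E "pos|force: \[";python3 -m crank '[{"dp":[0.03,0.01,0],"angular":[0,0,0]}]'|grep -E "pos|force: \["; done
```

```text
tcp_pos: [0.5269, -0.0228, 0.197]
force: [0.0, 0.1, -2.9]
tcp_pos: [0.5278, -0.0225, 0.197]
force: [-0.3, -0.3, -1.9]
tcp_pos: [0.5287, -0.0222, 0.197]
force: [-0.2, -0.5, -1.0]
```

```bash
for k in 1; do python3 -m crank '[{"dp":[0.03,0.01,0],"angular":[0,0,0]}]'|grep -E "pos|force: \["; python3 -m crank '[{"dp":[0.03,0.01,0],"angular":[0,0,0]}]'|grep -E "pos|force: \[";python3 -m crank '[{"dp":[0,0,0],"angular":[0,0,0]}]'|grep -E "pos|force: \["; done;  python3 - <<'E'
from station import vision
from h import *
s=vision.snapshot("side");cv2.imwrite("pics/c6.png",cv2.resize(s["image"][150:250,260:360],None,fx=6,fy=6,interpolation=cv2.INTER_CUBIC))
P=cloud(s);H=hsv(s);z=P[...,2]
m=(H[...,0]>18)&(H[...,0]<34)&(H[...,1]>130)&(z>.04)&(z<.13)&(abs(P[...,0]-.53)<.08)&(abs(P[...,1]+.02)<.07)
print(P[m].min(0),P[m].max(0))
E
```

```text
tcp_pos: [0.5296, -0.0219, 0.197]
force: [0.0, 0.0, -3.1]
tcp_pos: [0.5305, -0.0216, 0.197]
force: [0.1, 0.4, -1.3]
tcp_pos: [0.5306, -0.0216, 0.197]
force: [-0.4, 0.4, -2.4]
[ 0.48955461 -0.06427588  0.06371253] [0.56534347 0.01621253 0.11268797]
```

View pics/c6.png

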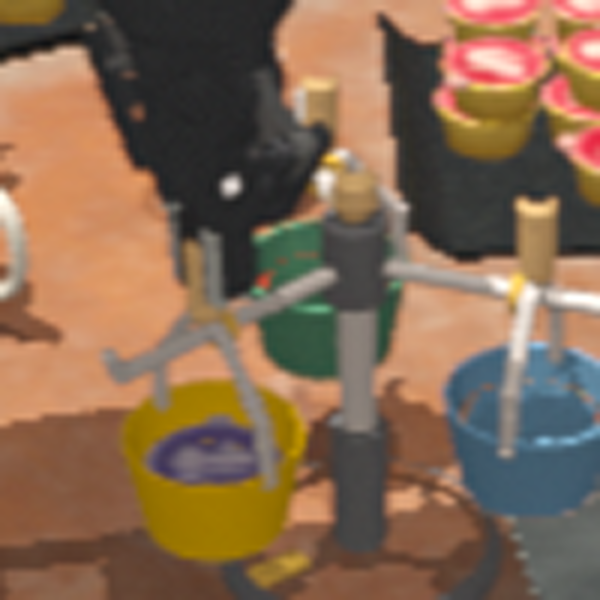

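The collar (230,320) is just inside the hoop's peak (205,325), and the jam is in place. I'll take a few finer steps inward.

```bash
for k in 1; do python3 -m crank '[{"dp":[0.03,0.01,0],"angular":[0,0,0]}]'|grep -E "pos|force: \["; python3 -m crank '[{"dp":[0.03,0.01,0],"angular":[0,0,0]}]'|grep -E "pos|force: \[";python3 -m crank '[{"dp":[0,0,0],"angular":[0,0,0]}]'|grep -E "pos|force: \["; done
```

```text
tcp_pos: [0.5312, -0.0213, 0.197]
force: [0.0, -0.6, -1.9]
tcp_pos: [0.5323, -0.021, 0.197]
force: [-0.5, -0.7, -2.2]
tcp_pos: [0.5324, -0.021, 0.197]
force: [0.1, -0.6, -2.4]
```

```bash
python3 -m crank '[{"dp":[-0.1,-0.03,0],"angular":[0,0,0]},{"dp":[-0.1,-0.03,0],"angular":[0,0,0]},{"dp":[0,0,0],"angular":[0,0,0]}]'|grep -E "pos|force: \["; python3 -m crank '[{"dp":[0,0,-0.03],"angular":[0,0,0]}]'|grep -E "pos|force: \["; python3 -m crank '[{"dp":[0,0,-0.03],"angular":[0,0,0]}]'|grep -E "pos|force: \[";python3 -m crank '[{"dp":[0,0,-0.03],"angular":[0,0,0]}]'|grep -E "pos|force: \["
```

```text
tcp_pos: [0.5254, -0.0229, 0.1969]
force: [-0.1, 0.6, -2.2]
tcp_pos: [0.5262, -0.0229, 0.1963]
force: [-0.7, -0.3, 1.2]
tcp_pos: [0.5263, -0.0229, 0.1959]
force: [-1.5, 0.1, 7.5]
tcp_pos: [0.5264, -0.023, 0.1957]
force: [-4.1, 0.9, 13.2]
```

```bash
python3 -m crank '[{"dp":[0,0,0.1],"angular":[0,0,0]},{"dp":[-0.12,-0.036,0.05],"angular":[0,0,0]},{"dp":[-0.12,-0.036,0],"angular":[0,0,0]},{"dp":[0,0,-0.05],"angular":[0,0,0]},{"dp":[0,0,0],"angular":[0,0,0]}]'|grep -E "pos|force: \["; python3 -m crank '[{"dp":[0,0,-0.03],"angular":[0,0,0]}]'|grep -E "pos|force: \["; python3 -m crank '[{"dp":[0,0,-0.03],"angular":[0,0,0]}]'|grep -E "pos|force: \[";python3 -m crank '[{"dp":[0,0,-0.03],"angular":[0,0,0]}]'|grep -E "pos|force: \["
```

```text
tcp_pos: [0.5186, -0.025, 0.1969]
force: [0.3, -0.4, -1.7]
tcp_pos: [0.5191, -0.025, 0.1963]
force: [-1.3, 0.1, 0.9]
tcp_pos: [0.5192, -0.0251, 0.1959]
force: [-1.9, -0.0, 7.0]
tcp_pos: [0.5193, -0.0251, 0.1957]
force: [-2.3, 0.1, 12.3]
```

The rod is at the same height at both radii, so the hoop is on the rod. I'll ease off to a light touch and slide inward.

```bash
python3 -m crank '[{"dp":[0,0,0.08],"angular":[0,0,0]},{"dp":[0.1,0.03,0],"angular":[0,0,0]},{"dp":[0.1,0.03,0],"angular":[0,0,0]},{"dp":[0.1,0.03,0],"angular":[0,0,0]},{"dp":[0.06,0.02,0],"angular":[0,0,0]}]'|grep -E "pos|force: \["; python3 -m crank '[{"dp":[0.04,0.012,0],"angular":[0,0,0]}]'|grep -E "pos|force: \["; python3 -m crank '[{"dp":[0.04,0.012,0],"angular":[0,0,0]}]'|grep -E "pos|force: \["; python3 -m crank '[{"dp":[0.04,0.012,0],"angular":[0,0,0]}]'|grep -E "pos|force: \["
```

```text
tcp_pos: [0.5303, -0.0216, 0.1967]
force: [-0.5, -0.5, -2.6]
tcp_pos: [0.5312, -0.0213, 0.1968]
force: [-1.1, 0.2, -1.7]
tcp_pos: [0.5322, -0.0209, 0.1969]
force: [-0.4, -0.5, -1.3]
tcp_pos: [0.5327, -0.0207, 0.1969]
force: [-2.8, -2.2, 0.1]
```

```bash
python3 -m crank '[{"dp":[0.03,0.01,0],"angular":[0,0,0]}]'|grep -E "pos|force: \["; python3 -m crank '[{"dp":[-0.05,-0.015,-0.02],"angular":[0,0,0]},{"dp":[0,0,-0.01],"angular":[0,0,0]},{"dp":[0,0,0],"angular":[0,0,0]}]'|grep -E "pos|force: \["
```

```text
tcp_pos: [0.5329, -0.0207, 0.1969]
force: [-4.9, -4.1, 1.4]
tcp_pos: [0.5327, -0.0208, 0.1966]
force: [-4.3, -1.3, 3.9]
```

```bash
python3 -m crank '[{"dp":[0,0,0],"angular":[0,0,0]},{"dp":[0,0,0],"angular":[0,0,0]},{"dp":[0,0,0],"angular":[0,0,0]},{"dp":[0,0,0],"angular":[0,0,0]},{"dp":[0,0,0],"angular":[0,0,0]}]' 0.5 20; python3 -m crank '[{"dp":[0,0,0.2],"angular":[0,0,0]},{"dp":[0,0,0.5],"angular":[0,0,0]},{"dp":[0,0,0.8],"angular":[0,0,0]},{"dp":[0,0,1],"angular":[0,0,0]},{"dp":[0,0,1],"angular":[0,0,0]},{"dp":[-0.5,0,0.5],"angular":[0,0,0]},{"dp":[-1,-0.5,0],"angular":[0,0,0]},{"dp":[-1,-0.8,0],"angular":[0,0,0]},{"dp":[0,-1,0],"angular":[0,0,0]},{"dp":[0,-1,0],"angular":[0,0,0]},{"dp":[0,-1,0],"angular":[0,0,0]},{"dp":[0,-1,0],"angular":[0,0,0]},{"dp":[0,-1,0],"angular":[0,0,0]},{"dp":[0,-0.5,0],"angular":[0,0,0]},{"dp":[0,0,0],"angular":[0,0,0]}]'
python3 - <<'E'
from station import vision
from h import *
o=[]
for n,b in(("top",(170,200)),("side",(140,230))):
    s=vision.snapshot(n);o.append(cv2.resize(s["image"][b[0]:b[0]+130,b[1]:b[1]+130],(400,400),interpolation=cv2.INTER_CUBIC))
    P=cloud(s);H=hsv(s);x,y,z=P[...,0],P[...,1],P[...,2]
    m=(H[...,0]>18)&(H[...,0]<34)&(H[...,1]>130)&(z>.04)&(z<.13)&(abs(x-.53)<.08)&(abs(y+.02)<.07)
    if m.any():print(n,m.sum(),P[m].min(0).round(3),P[m].max(0).round(3))
    m=(z>.15)&(z<.172)&(x>.46)&(x<.51)&(abs(y+.03)<.03);q=P[m]
    if len(q)>5:print("branch tip part",q.mean(0),np.degrees(np.arctan2(q.mean(0)[1]-.0005,q.mean(0)[0]-.603))%360)
cv2.imwrite("pics/c7.png",np.hstack(o))
E
```

```text
t: 20.45
tcp_pos: [0.5331, -0.0207, 0.196]
tool_rot: [-0.143, 0.99, 0.0, 0.0]
force: [0.5, -0.3, 0.3]
finger_gap: 0.502
gripper_force: 0.0
t: 21.95
tcp_pos: [0.458, -0.2264, 0.3163]
tool_rot: [-0.142, 0.99, -0.0, 0.0]
force: [0.5, 0.2, 0.1]
finger_gap: 0.499
gripper_force: 0.0
top 257 [ 0.493 -0.057  0.073] [0.569 0.018 0.119]
branch tip part [ 0.49713256 -0.02957566  0.16318529] 195.8592050800846
side 450 [ 0.495 -0.061  0.065] [0.571 0.019 0.114]
branch tip part [ 0.49371891 -0.03478828  0.16227521] 197.89594013643276
```

View pics/c7.png

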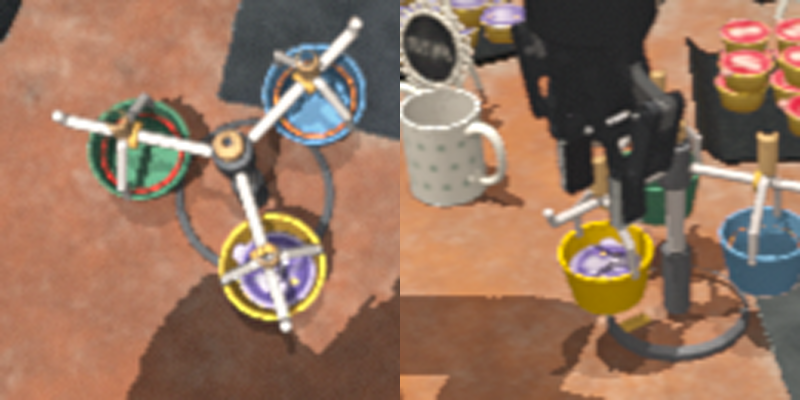

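The pail hangs upright at the collar with the jam inside (top crop (270,265)), the branch is still at about 197° at its stop, and the arm is clear. Handing in.

```bash
python3 -c "
from station import order;print(order.sign_off())"
```

```text
the job is handed in; nothing more can be done
None
```

I turned the tree to its stop, hung the yellow pail on the front branch against the brass collar with the jam cup still in it, and handed the job in; the hand-in gave no verdict.

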